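# Run in an outboard flywheel and stop it on the timing mark

## Robot

A 6-joint arm with a two-finger parallel gripper is mounted at the origin on the work surface. World frame = base frame: x ahead of the robot, y to its left, z up, the work surface at z = 0. Lengths are in m, angles in rad, forces in N, time in s.
With the tool pointing down it reaches from about 0.325 to 1 m from the base axis. Payload 5.1 kg.
Tool frame: the origin (TCP) lies at the very end of the fingers, on their centre line; the grasp point (between the pads) lies bot.grasp_offset behind it (bot.grasp_offset is the distance from the TCP to the grasp point, in m); z points along the fingers, y is the line along which they close (so a half turn about z gives the same grasp; the last joint's range is limited). The gripper opens to 85 mm and grips with 20 to 120 N. Pads are 22 mm wide; open, the fingers measure 114 mm over their backs; the gripper's body (76 mm by 85 mm) begins 54 mm behind the grasp point. The pads swing forward as they close: fully open they stand 13 mm farther back than shut.
Start: joints at [1.256, 0.124, 1.65, -0, 1.367, -0.083], TCP at [0.149, 0.633, 0.231] pointing down, gripper open.
Joint ranges: [-2.61, 2.61], [-1.02, 2.33], [0.03, 2.71], [-1.35, 4.49], [0.32, 2.68], [-2.91, 2.91]. Speed limits (rad/s): [2.57, 2.57, 3.14, 3.14, 3.14, 3.14].

## Interface

Orientations are given as [roll, pitch, yaw] about the fixed x, y, z axes, in that order (R = Rz(yaw) Ry(pitch) Rx(roll)).
In Python, from plant import bot gives the robot as it stands. The module is installed in compiled form; this text tells all that it offers.
- The arm moves only by the shell command python3 -m pendant 'ROWS' [OPENING] [FORCE]. ROWS is JSON, a list of rows, each an object with "offset": the shift along the world's x, y, z in cm, a list of three; "twist": the turn about the world's z in degrees. In form: [{"offset": [dx, dy, dz], "twist": twist}, ...]. A call has 1 to 10 rows; each row is the pose to reach, as a shift and turn from the pose commanded when the call began; what a row does not reach only later rows make up. A row lasts 1/8 s, in which the tool goes at most 62.5 mm and 10.7 degrees, less where a joint would pass 70% of its speed; a pose out of reach is approached as far as the arm can. A call with a gripper value outside its range is refused whole. OPENING is the opening, from 0 (shut) to 1 (fully open), set as the call begins (- or left out, the last holds). The fingers move at their own pace and stop on an object; FORCE is the grip in N (left out, the last holds). Time passes only in rows, so rows that repeat a pose let the fingers close. It gives the time, the measured TCP pose, the force, the opening and the grip force at its end, in the units of the state.
- bot.sense(): the state, without advancing time (a new reading comes with each control period).
- bot.capture(name): name is "side" or "top"; returns a dict with "frame" (384x512x3 uint8, blue, green, red), "depth" (384x512 float32, m along the optical axis (not along the pixel's ray), 0 where there is no reading), "mtx" (3x3 intrinsics, pixels), "dist_coeffs" ([k1, k2, p1, p2, k3] as OpenCV has them; the pictures are not rectified), "origin" and "orientation" of the camera in the world. Camera axes: x right, y down, z forward; pixel columns grow to the right and rows downward; lengths in m; the calibration is good to about 2 mm. A picture is of the moment at which its call begins.
- bot.sign_off(): hands the job in; it is judged then, once.
The state is a dict: "time_s": time; "joints": joint angles; "qd": joint speeds; "joint_torque": joint torques, N m; "position": TCP position; "orientation": TCP orientation; "wrist_force": force on the tool from outside, world axes, zero at the start; "wrist_torque": the same for the moment, N m; "grip_width": finger opening in m; "grip_force": force on a finger pad.
Only numpy, scipy, OpenCV 4.12 (cv2) and the standard library are available. Lean on these libraries where they do the work, as an engineer would, in place of code of your own. Each camera call takes 0.05 s, during which the arm holds its last target. There are 200 camera calls.

## Task

Take the orange handle and crank the flywheel clockwise (seen from above) up to 15 turns a minute, and keep the flywheel itself between 12 and 18 turns a minute for at least 6 seconds without a break. Then bring it to a stop with its yellow mark under the red pointer, and let go of the handle with everything at rest. Turn it by its crank only, without touching the flywheel disc, never let it exceed 24 turns a minute or run backwards, and leave the drag shoe and the other things on the bench as they are.

Things in the scene. Friction and masses are not known exactly. Their poses are not given: they have to be found in the camera images.
- stand: Run-in stand fixed to the bench: round green base 270 mm across with an aluminium crankcase block; flywheel and crank turn above it about one vertical axis. Origin on that axis, on the bench; z up, x axis towards the red pointer. Place and yaw vary.
- flywheel (a joint): Flywheel angle in its stand, rad, clockwise from above positive, no limits; 0 and every multiple of 6.283 put the yellow mark under the pointer. 15 turns a minute is 1.57 rad/s (12: 1.26, 18: 1.88, 24: 2.51). Friction against turning: bearing 0.008 N m plus the drag shoe, nominally 0.07 N m together, but from half to double that in practice (hidden). At rest, friction keeps the wheel where it is.
- mark (a point): On the flywheel disc (dark steel with ring-gear teeth, 260 mm across, 60 to 85 mm above the bench, nominally 5 kg and 0.04 kg m2, hidden, may differ by a third; not to be touched by the robot): centre of the yellow timing mark, a 30 x 14 mm stripe on top of the rim (it continues down the rim's edge), 118 mm from the axis, 85 mm above the bench.
- pointer (a point): Point under the tip of the red pointer blade, 118 mm from the axis, 90 mm above the bench; the red post stands just outside the rim, up to 96 mm high.
- crank (a joint): Crank angle relative to the flywheel, rad, clockwise from above positive, no limits; 0: arm over the yellow mark. The blue fluid hub drives the flywheel: torque = 0.055 N m s/rad x this joint's velocity, no spring. The wheel lags: the crank must turn faster by friction / 0.055, and with the crank stopped the wheel runs on. Crank angle clockwise from the pointer = flywheel + crank.
- grip (a point): On the axis of the orange handle, 153 mm above the bench, 65 mm from the stand's axis: grip here from above. The handle is an upright cylinder 30 mm across, 120 to 172 mm above the bench, turning freely on its pin, so the gripper need not turn as it goes round. Crank arm and hub lie below 116 mm.
- shoe: Loose aluminium drag shoe with a felt foot, 40 x 40 x 28 mm, resting on top of the rim 107 mm from the axis, a quarter turn anticlockwise from the pointer, in a dark steel cage up to 113 mm high. It brakes the rim by its weight. Origin at the centre of its underside.
- spray: Spray can, white and blue, 60 mm across, 165 mm high, standing loose on the bench. Origin under its centre.
- driver: Screwdriver 200 mm long lying loose on the bench.
- grease: White grease jar with red lid, 70 mm across, 60 mm high, loose on the bench. Origin under its centre.
- spanner_ring: Thick steel ring 72 mm across, 14 mm high, lying loose on the bench. Origin under its centre.

How it is judged:
By the outcome, as a careful person would: the job done as asked, in the order asked, and still so for the second after the job is handed in, with the robot touching nothing.
It also fails if it takes over 64 s, if anything falls off the work surface, if the arm or the gripper's body presses on something with over 40 N, if the wrist force passes 120 N, or if a joint passes its speed limit or range.

## Working session

There is one attempt and no reset: what is moved stays moved. The work goes in short steps, Python scripts to look and compute and a shell command to move; the robot and the scene stay as the last step left them, time stands still between calls to the robot, and variables do not carry over. Pictures are saved under pics/ and viewed, at most 10 in all, crops included, and the job is handed in when it is done.

```bash
mkdir -p pics; python3 - <<'E'
from plant import bot
import cv2,numpy as np
s=bot.sense();print({k:np.round(v,3).tolist() for k,v in s.items()},bot.grasp_offset)
for n in("top","side"):
    c=bot.capture(n);cv2.imwrite(f"pics/{n}0.png",c["frame"]);np.savez(f"{n}0.npz",**c)
    print(n,c["mtx"].tolist(),c["dist_coeffs"],c["origin"],c["orientation"])
E
```

```text
{'time_s': 0.0, 'joints': [1.256, 0.125, 1.652, -0.0, 1.368, -0.083], 'qd': [0.001, 0.0, -0.0, 0.0, 0.001, -0.001], 'joint_torque': [0.001, -42.361, -36.546, 0.0, 0.007, 0.0], 'position': [0.149, 0.632, 0.23], 'orientation': [-3.139, -0.0, 2.91], 'wrist_force': [0.662, -0.645, 0.473], 'wrist_torque': [0.026, -0.02, -0.042], 'grip_force': 0.0, 'grip_width': 0.085} 0.0187
top [[499.80844590209836, 0.0, 263.0214234635607], [0.0, 499.80844590209836, 186.67511062567533], [0.0, 0.0, 1.0]] [-0.15802936  0.          0.          0.          0.        ] [ 0.31430444 -0.00535384  1.65898345] [-2.95787851 -0.00469873 -1.59539303]
side [[481.783045463908, 0.0, 252.46151738795967], [0.0, 481.783045463908, 188.2690717465736], [0.0, 0.0, 1.0]] [-0.20385035  0.          0.          0.          0.        ] [0.14993562 1.03727215 1.21247056] [-2.31991811  0.01788156 -2.75123031]
```

View pics/top0.png

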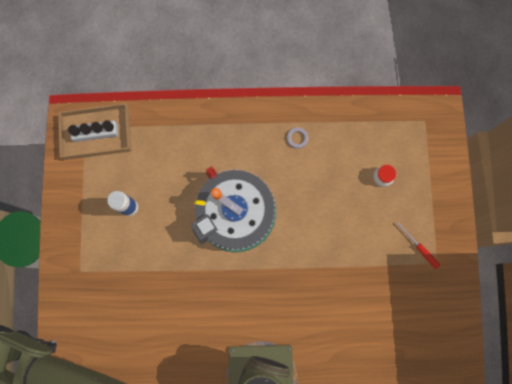

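View pics/side0.png

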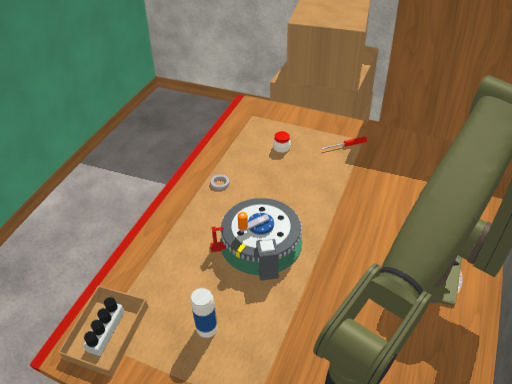

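The top view shows the stand near (235,210), the handle at (216,194), the pointer at (212,173), the mark at (200,203), the shoe at (205,228) and the spray can at (122,203). In the side view the handle is at (243,221), the pointer at (216,238) and the mark at (239,250).

```bash
cat > h.py <<'E'
import cv2,numpy as np
from scipy.spatial.transform import Rotation as R
def ray(c,p):
    u=cv2.undistortPoints(np.array([[p]],float),c["mtx"],c["dist_coeffs"])[0,0]
    d=R.from_euler("xyz",c["orientation"]).as_matrix()@np.array([u[0],u[1],1.])
    return np.array(c["origin"],float),d
def plane(c,p,z):
    o,d=ray(c,p); return o+d*(z-o[2])/d[2]
def tri(c1,p1,c2,p2):
    o1,d1=ray(c1,p1);o2,d2=ray(c2,p2)
    t=np.linalg.lstsq(np.c_[d1,-d2],o2-o1,rcond=None)[0]
    a,b=o1+t[0]*d1,o2+t[1]*d2
    return (a+b)/2,np.linalg.norm(a-b)
def blobs(c,lo,hi,box,n=3):
    x0,y0,x1,y1=box
    m=cv2.inRange(cv2.cvtColor(c["frame"],cv2.COLOR_BGR2HSV),lo,hi)
    k=np.zeros_like(m);k[y0:y1,x0:x1]=m[y0:y1,x0:x1]
    N,l,s,ce=cv2.connectedComponentsWithStats(k)
    i=sorted(range(1,N),key=lambda i:-s[i,4])[:n]
    return [(s[j].tolist(),ce[j],l==j) for j in i]
ORANGE=((7,170,120),(16,255,255));RED=((0,170,60),(5,255,255));YEL=((24,150,100),(34,255,255));BLUE=((105,130,50),(125,255,255))
BOX={"top":(180,150,290,265),"side":(200,190,310,290)}
E
python3 - <<'E'
from h import *
C={n:dict(np.load(f"{n}0.npz")) for n in("top","side")}
for nm,(lo,hi) in dict(o=ORANGE,r=RED,y=YEL,b=BLUE).items():
    for n in C:
        for s,ce,m in blobs(C[n],lo,hi,BOX[n],2):
            if s[4]>4: print(nm,n,s,ce.round(1),"z085",plane(C[n],ce,.085).round(3), "medhsv",np.median(cv2.cvtColor(C[n]["frame"],cv2.COLOR_BGR2HSV)[m],0))
f=[cv2.resize(C[n]["frame"][b[1]:b[3],b[0]:b[2]],None,fx=5,fy=5,interpolation=cv2.INTER_CUBIC)[:570] for n,b in BOX.items()]
cv2.imwrite("pics/crop_t.png",f[0]);cv2.imwrite("pics/crop_s.png",f[1])
E
```

```text
o top [212, 189, 9, 10, 53] [216.1 193.4] z085 [0.588 0.131 0.085] medhsv [ 12. 192. 218.]
o side [238, 213, 9, 17, 112] [241.8 221.8] z085 [0.602 0.082 0.085] medhsv [ 14. 255. 181.]
o side [305, 279, 5, 11, 32] [307.7 285.5] z085 [0.329 0.242 0.085] medhsv [ 15. 172. 188.]
r top [207, 167, 8, 10, 52] [210.9 171.6] z085 [0.66  0.147 0.085] medhsv [  2.  184.5 160.5]
r side [211, 227, 15, 25, 186] [216.5 241.2] z085 [0.642 0.186 0.085] medhsv [  2. 220. 129.]
y top [195, 200, 10, 5, 42] [199.8 202.1] z085 [0.561 0.183 0.085] medhsv [ 25.  238.5 215. ]
y side [235, 244, 11, 14, 69] [239.4 249.9] z085 [0.562 0.192 0.085] medhsv [ 26. 255. 203.]
b top [223, 207, 16, 13, 80] [229.8 213.9] z085 [0.521 0.087 0.085] medhsv [109. 143. 136.]
b top [231, 197, 15, 11, 65] [238.7 201.3] z085 [0.561 0.059 0.085] medhsv [109. 143. 139.]
b side [250, 215, 24, 19, 186] [263.6 226.8] z085 [0.529 0.077 0.085] medhsv [106.  188.  149.5]
b side [248, 213, 17, 9, 48] [255.3 216.1] z085 [0.571 0.042 0.085] medhsv [106. 189. 169.]
```

View pics/crop_t.png

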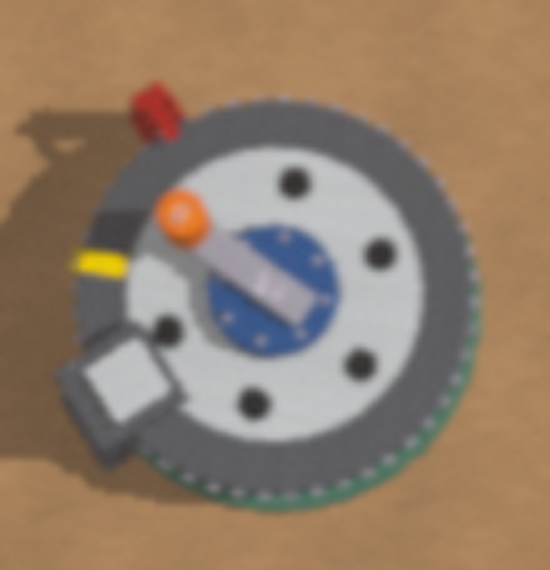

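View pics/crop_s.png

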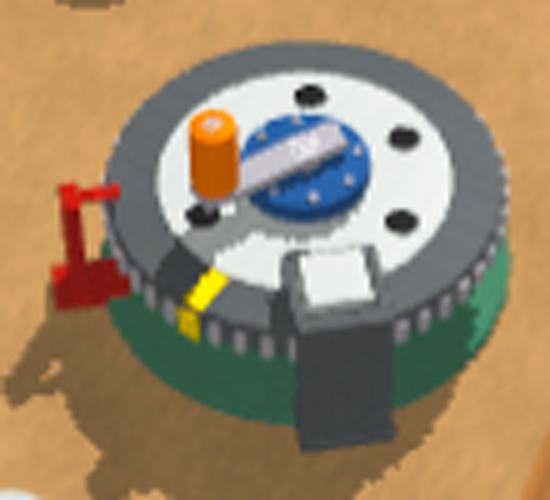

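The top crop shows, in full-image pixels, the handle cap at (216,193), the pointer tip at about (216.2,176.6), the mark at (200.4,202.8) and the white face centred near (235,208.5). In the side crop the handle cap is at (242.8,214.6), the pointer tip at (223.6,228.2) and the mark at (241.6,248).

```bash
python3 - <<'E'
from h import *
C={n:dict(np.load(f"{n}0.npz")) for n in("top","side")}
T,S=C["top"],C["side"]
print("cap",tri(T,(216.2,193.0),S,(242.8,214.6)))
print("tip",tri(T,(216.2,176.6),S,(223.6,228.2)))
print("mark",tri(T,(200.6,202.8),S,(241.6,248)))
# axis: convex hull of white face in each view, hull points cast onto z=.085, circle fit
hub={}
for n,c in C.items():
    x0,y0,x1,y1=BOX[n]
    hsv=cv2.cvtColor(c["frame"],cv2.COLOR_BGR2HSV);m=cv2.inRange(hsv,(0,0,150),(180,40,255))
    k=np.zeros_like(m);k[y0:y1,x0:x1]=m[y0:y1,x0:x1]
    cs,_=cv2.findContours(k,cv2.RETR_EXTERNAL,cv2.CHAIN_APPROX_NONE);ct=max(cs,key=cv2.contourArea)
    p=np.array([plane(c,q[0],.085)[:2] for q in ct])
    from scipy.optimize import least_squares
    f=least_squares(lambda v:np.hypot(*(p-v[:2]).T)-v[2],[.54,.08,.09],loss="soft_l1",f_scale=.002)
    print(n,"face",f.x.round(4),np.median(np.abs(f.fun)).round(4))
    b=cv2.inRange(hsv,*BLUE);k[:]=0;k[y0:y1,x0:x1]=b[y0:y1,x0:x1]
    h=cv2.convexHull(np.argwhere(k)[:,::-1].astype(np.int32).copy());hub[n]=cv2.fitEllipse(h)[0]
print("hub",hub,tri(T,hub["top"],S,hub["side"]))
# depth check
for n,p in(("top",(216,193)),("side",(243,215))):
    c=C[n];o,d=ray(c,p);print(n,"depth cap",(o+d*c["depth"][p[1],p[0]]).round(4))
# spray can
for n,bx in(("top",(100,180,145,225)),("side",(180,280,225,340))):
    print(n,[ (s,ce.round(1),plane(C[n],ce,.15).round(3)) for s,ce,m in blobs(C[n],(0,0,170),(180,40,255),bx,1)])
E
```

```text
cap (array([0.57626528, 0.12347665, 0.16776135]), np.float64(0.00254265285005222))
tip (array([0.64318885, 0.12988083, 0.08682615]), np.float64(0.001063497849002945))
mark (array([0.55961051, 0.18078936, 0.08292083]), np.float64(0.0007641941588969895))
top face [0.5331 0.0606 0.0793] 0.0162
side face [0.539  0.0698 0.088 ] 0.0082
hub {'top': (234.35171508789062, 207.94482421875), 'side': (260.409423828125, 222.97512817382812)} (array([0.53985534, 0.07272117, 0.0943058 ]), np.float64(0.002629161802891858))
top depth cap [0.5762 0.1244 0.1609]
side depth cap [0.5751 0.1275 0.1708]
top [([108, 191, 21, 19, 307], array([118., 200.]), array([0.563, 0.43 , 0.15 ]))]
side [([191, 288, 23, 27, 439], array([201.7, 300.5]), array([0.562, 0.436, 0.15 ]))]
```

```bash
python3 - <<'E'
from h import *
from scipy.optimize import least_squares
C={n:dict(np.load(f"{n}0.npz")) for n in("top","side")}
for n,c in C.items():
    x0,y0,x1,y1=BOX[n]
    hsv=cv2.cvtColor(c["frame"],cv2.COLOR_BGR2HSV)
    for nm,m,r in (("face",cv2.inRange(hsv,(0,0,130),(180,45,255)),.09),("disc",cv2.inRange(hsv,(0,0,0),(180,60,255)),.13)):
        k=np.zeros_like(m);k[y0:y1,x0:x1]=m[y0:y1,x0:x1]
        k=cv2.morphologyEx(k,cv2.MORPH_OPEN,np.ones((3,3),np.uint8)) 
        cs,_=cv2.findContours(k,cv2.RETR_EXTERNAL,cv2.CHAIN_APPROX_NONE);ct=max(cs,key=cv2.contourArea)
        p=np.array([plane(c,q[0],.085)[:2] for q in ct]);v=np.array([.54,.07,r])
        for th in(.02,.012,.006,.004):
            q=p[np.abs(np.hypot(*(p-v[:2]).T)-v[2])<th]
            v=least_squares(lambda v:np.hypot(*(q-v[:2]).T)-v[2],v,loss="soft_l1",f_scale=.001).x
        print(n,nm,v.round(4),len(q),len(p))
def res(a):
    return [np.hypot(.5763-a[0],.1238-a[1])-.065,np.hypot(.6432-a[0],.1299-a[1])-.118,np.hypot(.5596-a[0],.1808-a[1])-.118,.7*(a[0]-.5399),.7*(a[1]-.0727)]
f=least_squares(res,[.54,.07]);print("pts",f.x,f.fun)
E
python3 -m pendant '[{"offset":[5,-6,0],"twist":-10},{"offset":[10,-12,0],"twist":-20},{"offset":[14,-17,0],"twist":-20},{"offset":[18,-21.5,0],"twist":-20},{"offset":[22,-26,0],"twist":-20},{"offset":[26,-31,0],"twist":-20},{"offset":[30,-36,0],"twist":-20},{"offset":[34,-41,0],"twist":-20},{"offset":[38,-46,0],"twist":-20},{"offset":[42.7,-50.9,0],"twist":-20}]' 1 60
```

```text
top face [0.5397 0.0723 0.0936] 143 340
top disc [0.5357 0.0717 0.1277] 202 269
side face [0.541  0.0712 0.0941] 130 287
side disc [0.5366 0.083  0.13  ] 166 270
pts [0.54151508 0.06790827] [ 0.00083219  0.00109156 -0.00366887  0.00113055 -0.00335421]
time_s: 1.35
position: [0.5506, 0.151, 0.231]
orientation: [-3.142, -0.0, 2.56]
wrist_force: [0.2, 1.5, -0.2]
grip_width: 0.0854
grip_force: 0.0
```

```bash
python3 -m pendant '[{"offset":[0,0,-2],"twist":0},{"offset":[0,0,-5],"twist":0},{"offset":[0,0,-8],"twist":0},{"offset":[0,0,-9.6],"twist":0},{"offset":[0,0,-9.6],"twist":0},{"offset":[0,0,-9.6],"twist":0}]'
python3 - <<'E'
from h import *
from plant import bot
f=[]
for n in("top","side"):
    c=bot.capture(n);b=BOX[n];f.append(cv2.resize(c["frame"][180:300,170:310] if n=="side" else c["frame"][150:270,170:310],None,fx=2.8,fy=2.8,interpolation=cv2.INTER_CUBIC))
cv2.imwrite("pics/over.png",np.hstack(f))
s=bot.sense();print(s["position"],s["time_s"])
E
```

```text
time_s: 2.1
position: [0.5504, 0.1534, 0.1365]
orientation: [3.14, 0.001, 2.561]
wrist_force: [0.7, 0.0, 0.7]
grip_width: 0.0849
grip_force: 0.0
[0.55075739 0.15332068 0.1370301 ] 2.2
```

View pics/over.png

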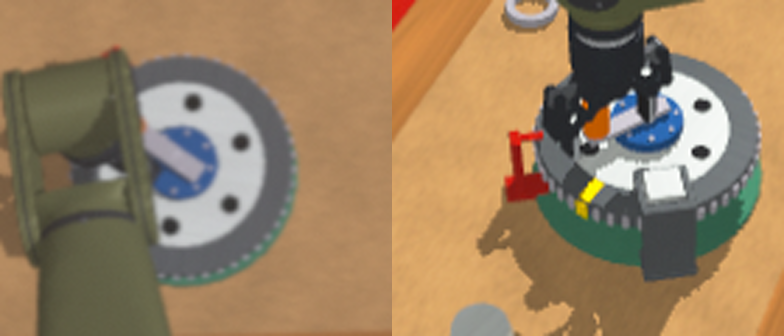

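The side crop shows the fingers down with the orange handle between them but not yet centred, because the move stopped short (the row speed limits). Nothing is touched. I'll slide along the gap to centre on it.

```bash
python3 -m pendant '[{"offset":[0.3,0.3,-0.2],"twist":0},{"offset":[-0.2,-0.9,-0.2],"twist":0},{"offset":[0.5,-1.6,-0.2],"twist":0},{"offset":[1.5,-2.3,-0.2],"twist":0},{"offset":[2.3,-2.9,-0.2],"twist":0},{"offset":[2.56,-2.96,-0.2],"twist":0},{"offset":[2.56,-2.96,-0.2],"twist":0},{"offset":[2.56,-2.96,-0.2],"twist":0}]'
python3 - <<'E'
from h import *
from plant import bot
c=bot.capture("side");np.savez("s2.npz",**c)
print([(s,ce.round(1)) for s,ce,m in blobs(c,*ORANGE,BOX["side"],2)])
cv2.imwrite("pics/pre.png",cv2.resize(c["frame"][190:290,190:310],None,fx=4,fy=4,interpolation=cv2.INTER_CUBIC))
s=bot.sense();print(s["position"],s["time_s"],s["joints"])
E
```

```text
time_s: 3.2
position: [0.5753, 0.1235, 0.1332]
orientation: [-3.141, -0.0, 2.561]
wrist_force: [0.6, -0.2, -1.4]
grip_width: 0.0852
grip_force: 0.0
[([238, 213, 9, 17, 115], array([242.1, 221.6])), ([305, 279, 5, 11, 29], array([307.7, 285.8]))]
[0.57521525 0.12353401 0.13322219] 3.25 [ 1.20305383e-01  7.04169078e-02  1.87851973e+00  2.51087768e-05
  1.19294327e+00 -8.69999632e-01]
```

View pics/pre.png

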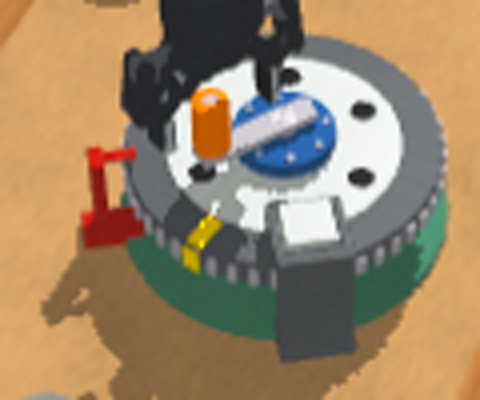

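The pre-grasp crop shows the handle, at about (212,140), midway between the finger tips at (165,150) and (267,97). It is centred, so I'll close.

```bash
python3 -m pendant '[{"offset":[0,0,0],"twist":0},{"offset":[0,0,0],"twist":0},{"offset":[0,0,0],"twist":0},{"offset":[0,0,0],"twist":0},{"offset":[0,0,0],"twist":0},{"offset":[0,0,0],"twist":0}]' 0.25 50
cat >> h.py <<'E'
AX=np.array([.5405,.0705])
def look(names=("side","top")):
    """mark angle (clockwise from pointer, deg), from each camera at plane .085, using top-of-rim radius band"""
    from plant import bot
    out=[]
    for n in names:
        t=bot.sense()["time_s"];c=bot.capture(n)
        for s,ce,m in blobs(c,*YEL,BOX[n],1):
            P=np.array([plane(c,(x,y),.085)[:2] for y,x in np.argwhere(m)])-AX
            P=P[(np.hypot(*P.T)<.134)&(np.hypot(*P.T)>.095)]
            if len(P)>5:
                q=P.mean(0);out.append((n,round(t,3),len(P),np.round((PSI-np.degrees(np.arctan2(q[1],q[0])))%360,1),round(np.hypot(*q),3)))
    s=bot.sense();print(out,"t",round(s["time_s"],3),"pos",np.round(s["position"],4),"F",np.round(s["wrist_force"],1))
PSI=np.degrees(np.arctan2(.1299-AX[1],.6432-AX[0]))
E
python3 -c "
from h import *
print(PSI);look()"
```

```text
time_s: 4.0
position: [0.5771, 0.1251, 0.1343]
orientation: [3.136, 0.002, 2.561]
wrist_force: [4.0, 6.5, -1.1]
grip_width: 0.0289
grip_force: 50.7
30.04438604153551
[('side', 4.0, 44, np.float64(311.4), np.float64(0.115)), ('top', 4.05, 40, np.float64(310.4), np.float64(0.113))] t 4.1 pos [0.5771 0.1251 0.1343] F [ 4.3  5.9 -1.2]
```

```bash
cat >> h.py <<'E'
C0=np.array([.5409,.0711])
def P(phi): return C0+.065*np.array([np.cos(np.radians(phi)),np.sin(np.radians(phi))])
def table(start,phis):
    """rows in cm from the commanded point start (xy or angle)"""
    s=P(start) if np.isscalar(start) else np.array(start)
    return " ".join("%.1f,%.1f"%tuple(np.round((P(p)-s)*100,1)+0.) for p in phis)
E
python3 - <<'E'
from h import *
print("ramp",table((.5753,.1235),56-np.array([3,10,20,34,50,68,86,104,122,140])))
for N in(10,9,8,7,6,5):
    d=180/N*np.arange(1,N+1);print(N,round(np.pi/N*8,2),"from -84:",table(-84,-84-d))
E
```

```text
ramp 0.5,0.0 1.1,-0.6 1.8,-1.4 2.6,-2.8 3.0,-4.6 2.9,-6.6 2.2,-8.5 0.9,-10.1 -0.8,-11.2 -2.8,-11.7
10 2.51 from -84: -2.0,0.1 -3.9,0.8 -5.5,2.1 -6.6,3.8 -7.1,5.8 -7.0,7.8 -6.3,9.7 -5.0,11.3 -3.3,12.4 -1.4,12.9
9 2.79 from -84: -2.3,0.2 -4.3,1.1 -5.9,2.6 -6.9,4.7 -7.2,6.9 -6.6,9.1 -5.4,11.0 -3.5,12.3 -1.4,12.9
8 3.14 from -84: -2.5,0.2 -4.8,1.4 -6.4,3.4 -7.1,5.8 -6.9,8.3 -5.7,10.6 -3.8,12.2 -1.4,12.9
7 3.59 from -84: -2.9,0.3 -5.3,1.9 -6.8,4.4 -7.1,7.2 -6.2,10.0 -4.1,12.0 -1.4,12.9
6 4.19 from -84: -3.3,0.5 -5.9,2.6 -7.1,5.8 -6.6,9.1 -4.5,11.7 -1.4,12.9
5 5.03 from -84: -3.9,0.8 -6.6,3.8 -7.0,7.8 -5.0,11.3 -1.4,12.9
```

```bash
python3 -m pendant '[{"offset":[0.5,0,0],"twist":0},{"offset":[1.1,-0.6,0],"twist":0},{"offset":[1.8,-1.4,0],"twist":0},{"offset":[2.6,-2.8,0],"twist":0},{"offset":[3.0,-4.6,0],"twist":0},{"offset":[2.9,-6.6,0],"twist":0},{"offset":[2.2,-8.5,0],"twist":0},{"offset":[0.9,-10.1,0],"twist":0},{"offset":[-0.8,-11.2,0],"twist":0},{"offset":[-2.8,-11.7,0],"twist":0}]'
python3 -c "
from h import *
look()"
```

```text
time_s: 5.35
position: [0.5472, 0.0086, 0.134]
orientation: [3.136, -0.003, 2.56]
wrist_force: [0.1, 14.1, 5.2]
grip_width: 0.029
grip_force: 51.4
[('side', 5.35, 47, np.float64(339.0), np.float64(0.115)), ('top', 5.4, 43, np.float64(340.7), np.float64(0.114))] t 5.45 pos [0.5463 0.0086 0.1341] F [-2.5 11.4  4. ]
```

```bash
sed -i 's/^C0=.*/C0=np.array([.539,.0728])/; s/^AX=.*/AX=np.array([.539,.0728])/' h.py; python3 - <<'E'
from h import *
print(PSI);d=18*np.arange(1,11);print(table((.5477,.0065),-84-d)); print("half",table(96,96-d), "\n8",table(96,96-22.5*np.arange(1,9)))
E
```

```text
28.722064683725616
-2.2,0.3 -4.1,1.0 -5.7,2.3 -6.8,4.0 -7.3,6.0 -7.2,8.0 -6.5,9.9 -5.2,11.5 -3.5,12.6 -1.5,13.1
half 2.0,-0.1 3.9,-0.8 5.5,-2.1 6.6,-3.8 7.1,-5.8 7.0,-7.8 6.3,-9.7 5.0,-11.3 3.3,-12.4 1.4,-12.9 
8 2.5,-0.2 4.8,-1.4 6.4,-3.4 7.1,-5.8 6.9,-8.3 5.7,-10.6 3.8,-12.2 1.4,-12.9
```

```bash
python3 -m pendant '[{"offset":[-2.2,0.3,0],"twist":0},{"offset":[-4.1,1.0,0],"twist":0},{"offset":[-5.7,2.3,0],"twist":0},{"offset":[-6.8,4.0,0],"twist":0},{"offset":[-7.3,6.0,0],"twist":0},{"offset":[-7.2,8.0,0],"twist":0},{"offset":[-6.5,9.9,0],"twist":0},{"offset":[-5.2,11.5,0],"twist":0},{"offset":[-3.5,12.6,0],"twist":0},{"offset":[-1.5,13.1,0],"twist":0}]'
python3 -c "
from h import *
look()"
```

```text
time_s: 6.7
position: [0.5328, 0.1384, 0.1341]
orientation: [-3.141, 0.0, 2.562]
wrist_force: [-1.0, -5.1, 6.2]
grip_width: 0.0287
grip_force: 51.6
[('side', 6.7, 34, np.float64(51.9), np.float64(0.115)), ('top', 6.75, 38, np.float64(55.9), np.float64(0.112))] t 6.8 pos [0.534  0.1383 0.1341] F [0.9 0.8 5.6]
```

```bash
python3 -m pendant '[{"offset":[2.0,-0.1,0],"twist":0},{"offset":[3.9,-0.8,0],"twist":0},{"offset":[5.5,-2.1,0],"twist":0},{"offset":[6.6,-3.8,0],"twist":0},{"offset":[7.1,-5.8,0],"twist":0},{"offset":[7.0,-7.8,0],"twist":0},{"offset":[6.3,-9.7,0],"twist":0},{"offset":[5.0,-11.3,0],"twist":0},{"offset":[3.3,-12.4,0],"twist":0},{"offset":[1.4,-12.9,0],"twist":0}]'
python3 -c "
from h import *
look(['side'])"
python3 -m pendant '[{"offset":[-2.0,0.1,0],"twist":0},{"offset":[-3.9,0.8,0],"twist":0},{"offset":[-5.5,2.1,0],"twist":0},{"offset":[-6.6,3.8,0],"twist":0},{"offset":[-7.1,5.8,0],"twist":0},{"offset":[-7.0,7.8,0],"twist":0},{"offset":[-6.3,9.7,0],"twist":0},{"offset":[-5.0,11.3,0],"twist":0},{"offset":[-3.3,12.4,0],"twist":0},{"offset":[-1.4,12.9,0],"twist":0}]'
python3 -c "
from h import *
look(['side'])"
```

```text
time_s: 8.05
position: [0.546, 0.0088, 0.134]
orientation: [3.14, 0.0, 2.56]
wrist_force: [-0.7, 4.5, 6.1]
grip_width: 0.0287
grip_force: 51.5
[('side', 8.05, 36, np.float64(136.0), np.float64(0.113))] t 8.1 pos [0.5441 0.0086 0.134 ] F [-0.6  1.8  5.4]
time_s: 9.35
position: [0.5322, 0.1383, 0.134]
orientation: [-3.141, -0.0, 2.562]
wrist_force: [-0.8, -5.1, 7.5]
grip_width: 0.0287
grip_force: 51.7
[('side', 9.35, 49, np.float64(225.6), np.float64(0.115))] t 9.4 pos [0.5344 0.1383 0.1341] F [0.5 1.1 3.8]
```

```bash
python3 -m pendant '[{"offset":[2.3,-0.2,0],"twist":0},{"offset":[4.3,-1.1,0],"twist":0},{"offset":[5.9,-2.6,0],"twist":0},{"offset":[6.9,-4.7,0],"twist":0},{"offset":[7.2,-6.9,0],"twist":0},{"offset":[6.6,-9.1,0],"twist":0},{"offset":[5.4,-11.0,0],"twist":0},{"offset":[3.5,-12.3,0],"twist":0},{"offset":[1.4,-12.9,0],"twist":0}]'
python3 -m pendant '[{"offset":[-2.3,0.2,0],"twist":0},{"offset":[-4.3,1.1,0],"twist":0},{"offset":[-5.9,2.6,0],"twist":0},{"offset":[-6.9,4.7,0],"twist":0},{"offset":[-7.2,6.9,0],"twist":0},{"offset":[-6.6,9.1,0],"twist":0},{"offset":[-5.4,11.0,0],"twist":0},{"offset":[-3.5,12.3,0],"twist":0},{"offset":[-1.4,12.9,0],"twist":0}]' | grep -E 'time|pos|wrist'
python3 -c "
from h import *
look(['side'])"
```

```text
time_s: 10.52
position: [0.5458, 0.0087, 0.134]
orientation: [3.14, 0.0, 2.56]
wrist_force: [0.6, 5.7, 6.2]
grip_width: 0.0286
grip_force: 51.6
time_s: 11.65
position: [0.5321, 0.1383, 0.1341]
wrist_force: [-0.6, -5.6, 6.6]
[('side', 11.65, 37, np.float64(51.0), np.float64(0.116))] t 11.7 pos [0.5345 0.1383 0.1342] F [1.5 0.5 2.8]
```

```bash
python3 -m pendant '[{"offset":[2.3,-0.2,0],"twist":0},{"offset":[4.3,-1.1,0],"twist":0},{"offset":[5.9,-2.6,0],"twist":0},{"offset":[6.9,-4.7,0],"twist":0},{"offset":[7.2,-6.9,0],"twist":0},{"offset":[6.6,-9.1,0],"twist":0},{"offset":[5.4,-11.0,0],"twist":0},{"offset":[3.5,-12.3,0],"twist":0},{"offset":[1.4,-12.9,0],"twist":0}]' | grep -E 'time|pos|wrist'
python3 -c "
from h import *
look(['side'])"
```

```text
time_s: 12.82
position: [0.5456, 0.0087, 0.134]
wrist_force: [0.1, 6.1, 6.7]
[('side', 12.825, 36, np.float64(149.0), np.float64(0.113))] t 12.875 pos [0.5435 0.0086 0.1341] F [-1.5  0.8  5.6]
```

Wheel speed is now about 1.46 rad/s including camera pauses, and about 1.57 rad/s without them. I'll hold that for about 8 s without pictures.

```bash
python3 -m pendant '[{"offset":[-2.3,0.2,0],"twist":0},{"offset":[-4.3,1.1,0],"twist":0},{"offset":[-5.9,2.6,0],"twist":0},{"offset":[-6.9,4.7,0],"twist":0},{"offset":[-7.2,6.9,0],"twist":0},{"offset":[-6.6,9.1,0],"twist":0},{"offset":[-5.4,11.0,0],"twist":0},{"offset":[-3.5,12.3,0],"twist":0},{"offset":[-1.4,12.9,0],"twist":0}]' | grep -E 'time|pos|wrist_f'
python3 -m pendant '[{"offset":[2.3,-0.2,0],"twist":0},{"offset":[4.3,-1.1,0],"twist":0},{"offset":[5.9,-2.6,0],"twist":0},{"offset":[6.9,-4.7,0],"twist":0},{"offset":[7.2,-6.9,0],"twist":0},{"offset":[6.6,-9.1,0],"twist":0},{"offset":[5.4,-11.0,0],"twist":0},{"offset":[3.5,-12.3,0],"twist":0},{"offset":[1.4,-12.9,0],"twist":0}]' | grep -E 'time|pos|wrist_f'
python3 -m pendant '[{"offset":[-2.3,0.2,0],"twist":0},{"offset":[-4.3,1.1,0],"twist":0},{"offset":[-5.9,2.6,0],"twist":0},{"offset":[-6.9,4.7,0],"twist":0},{"offset":[-7.2,6.9,0],"twist":0},{"offset":[-6.6,9.1,0],"twist":0},{"offset":[-5.4,11.0,0],"twist":0},{"offset":[-3.5,12.3,0],"twist":0},{"offset":[-1.4,12.9,0],"twist":0}]' | grep -E 'time|pos|wrist_f'
python3 -c "
from h import *
look(['side'])"
```

```text
time_s: 14.0
position: [0.5319, 0.1384, 0.1341]
wrist_force: [0.0, -5.9, 7.4]
time_s: 15.12
position: [0.5456, 0.0087, 0.134]
wrist_force: [0.1, 5.9, 6.7]
time_s: 16.25
position: [0.5319, 0.1383, 0.1341]
wrist_force: [-0.4, -6.0, 7.2]
[] t 16.3 pos [0.5343 0.1383 0.1341] F [1.6 1.2 4. ]
```

```bash
python3 -m pendant '[{"offset":[2.3,-0.2,0],"twist":0},{"offset":[4.3,-1.1,0],"twist":0},{"offset":[5.9,-2.6,0],"twist":0},{"offset":[6.9,-4.7,0],"twist":0},{"offset":[7.2,-6.9,0],"twist":0},{"offset":[6.6,-9.1,0],"twist":0},{"offset":[5.4,-11.0,0],"twist":0},{"offset":[3.5,-12.3,0],"twist":0},{"offset":[1.4,-12.9,0],"twist":0}]' | grep -E 'time|pos|wrist_f'
python3 -m pendant '[{"offset":[-2.3,0.2,0],"twist":0},{"offset":[-4.3,1.1,0],"twist":0},{"offset":[-5.9,2.6,0],"twist":0},{"offset":[-6.9,4.7,0],"twist":0},{"offset":[-7.2,6.9,0],"twist":0},{"offset":[-6.6,9.1,0],"twist":0},{"offset":[-5.4,11.0,0],"twist":0},{"offset":[-3.5,12.3,0],"twist":0},{"offset":[-1.4,12.9,0],"twist":0}]' | grep -E 'time|pos|wrist_f'
python3 -m pendant '[{"offset":[2.3,-0.2,0],"twist":0},{"offset":[4.3,-1.1,0],"twist":0},{"offset":[5.9,-2.6,0],"twist":0},{"offset":[6.9,-4.7,0],"twist":0},{"offset":[7.2,-6.9,0],"twist":0},{"offset":[6.6,-9.1,0],"twist":0},{"offset":[5.4,-11.0,0],"twist":0},{"offset":[3.5,-12.3,0],"twist":0},{"offset":[1.4,-12.9,0],"twist":0}]' | grep -E 'time|pos|wrist_f'
python3 -m pendant '[{"offset":[-2.3,0.2,0],"twist":0},{"offset":[-4.3,1.1,0],"twist":0},{"offset":[-5.9,2.6,0],"twist":0},{"offset":[-6.9,4.7,0],"twist":0},{"offset":[-7.2,6.9,0],"twist":0},{"offset":[-6.6,9.1,0],"twist":0},{"offset":[-5.4,11.0,0],"twist":0},{"offset":[-3.5,12.3,0],"twist":0},{"offset":[-1.4,12.9,0],"twist":0}]' | grep -E 'time|pos|wrist_f'
python3 -c "
from h import *
look(['side'])"
```

```text
time_s: 17.42
position: [0.5454, 0.0086, 0.134]
wrist_force: [0.3, 5.7, 6.9]
time_s: 18.55
position: [0.5318, 0.1383, 0.1341]
wrist_force: [-0.6, -5.8, 7.3]
time_s: 19.68
position: [0.5454, 0.0086, 0.134]
wrist_force: [0.2, 5.9, 7.1]
time_s: 20.8
position: [0.5318, 0.1383, 0.1341]
wrist_force: [-0.3, -4.7, 7.8]
[('side', 20.8, 35, np.float64(125.7), np.float64(0.114))] t 20.85 pos [0.5342 0.1383 0.1342] F [1.7 1.5 4.3]
```

```bash
cat > sim.py <<'E'
from h import *
from scipy.optimize import least_squares
c=.055
def sim(segs,f,J,th0,w0=0.,phi0=0.,dt=.005,tau=.04):
    """segs: list of (duration, crank deg). returns t,th(deg),w"""
    th,w,t=np.radians(th0),w0,0;out=[];v=w0+f/c if w0>0 else 0
    for T,d in segs:
        for _ in range(round(T/dt)):
            v+=(np.radians(d)/T-v)*dt/tau
            q=c*(v-w)
            if w<=0 and abs(q)<f: w=0
            else: w=max(0,w+dt*(q-f)/J) if q<f else w+dt*(q-f)/J
            th+=w*dt;t+=dt;out.append((t,np.degrees(th),w))
    return np.array(out)
R=lambda *d:[(.125,x) for x in d]
E
python3 - <<'E'
from sim import *
segs=R(3,7,10,14,16,18,18,18,18,18)+[(.1,0)]+R(*[18]*10)+[(.1,0)]+R(*[18]*10)+[(.05,0)]+R(*[18]*10)+[(.05,0)]+R(*[20]*18)+[(.05,0)]+R(*[20]*9)+[(.05,0)]+R(*[20]*27)+[(.05,0)]+R(*[20]*36)
T=np.array([5.35,6.7,8.05,9.35,11.65,12.825,20.8])-4.1
A=np.array([338,411.9,496,585.6,771,869,125.7+360*4])
fun=lambda p:np.interp(T,*(sim(segs,p[0],p[1],p[2]).T[:2]))-A
r=least_squares(fun,[.068,.04,311],x_scale=[.01,.01,5],diff_step=1e-2)
print(r.x,r.fun); o=sim(segs,*r.x);print(o[-1]);i=o[:,0]>7.6;print("speed range",o[i,2].min(),o[i,2].max())
np.save("fj.npy",r.x)
E
```

```text
[6.76197269e-02 3.40065489e-02 3.13082727e+02] [-0.21673466  0.92524898  0.62708864 -1.53449658 -0.0642177   0.05654178
  0.20656905]
[1.67000000e+01 1.56590657e+03 1.56292169e+00]
speed range 1.3432001933339843 1.562921692725413
```

```bash
python3 - <<'E'
from sim import *
f,J,_=np.load("fj.npy")
a=[18,17,16,15,14,13,12,12,12,12]
for b in ([12]*10,[12]*8+[6,0],[12]*6+[6,0,0,0],[12]*10):
    for k in (1,):
        o=sim([(.05,0)]+R(*a)+[(.05,0)]+R(*b),f,J,125.7,1.56)
        i=[np.argmin(abs(o[:,0]-x)) for x in(.05,1.3,1.35,2.6)];print(o[i].round(2).tolist())
c1=np.cumsum(a);print(c1,table(96,96-c1));e=96-c1[-1]
print("end",e,table(e,e-12*np.arange(1,11)))
E
```

```text
[[0.05, 130.04, 1.45], [1.3, 207.36, 0.71], [1.35, 209.27, 0.62], [2.6, 244.46, 0.46]]
[[0.05, 130.04, 1.45], [1.3, 207.36, 0.71], [1.35, 209.27, 0.62], [2.6, 242.41, 0.1]]
[[0.05, 130.04, 1.45], [1.3, 207.36, 0.71], [1.35, 209.27, 0.62], [2.6, 235.93, 0.0]]
[[0.05, 130.04, 1.45], [1.3, 207.36, 0.71], [1.35, 209.27, 0.62], [2.6, 244.46, 0.46]]
[ 18  35  51  66  80  93 105 117 129 141] 2.0,-0.1 3.8,-0.8 5.3,-1.9 6.3,-3.2 6.9,-4.7 7.2,-6.1 7.1,-7.5 6.7,-8.8 6.1,-10.0 5.3,-11.1
end -45 -1.1,-0.9 -2.3,-1.5 -3.6,-1.8 -4.9,-1.9 -6.3,-1.7 -7.5,-1.2 -8.7,-0.5 -9.6,0.5 -10.4,1.6 -10.9,2.9
```

```bash
python3 -m pendant '[{"offset":[2.0,-0.1,0],"twist":0},{"offset":[3.8,-0.8,0],"twist":0},{"offset":[5.3,-1.9,0],"twist":0},{"offset":[6.3,-3.2,0],"twist":0},{"offset":[6.9,-4.7,0],"twist":0},{"offset":[7.2,-6.1,0],"twist":0},{"offset":[7.1,-7.5,0],"twist":0},{"offset":[6.7,-8.8,0],"twist":0},{"offset":[6.1,-10.0,0],"twist":0},{"offset":[5.3,-11.1,0],"twist":0}]' | grep -E 'time|pos|wrist_f'
python3 -m pendant '[{"offset":[-1.1,-0.9,0],"twist":0},{"offset":[-2.3,-1.5,0],"twist":0},{"offset":[-3.6,-1.8,0],"twist":0},{"offset":[-4.9,-1.9,0],"twist":0},{"offset":[-6.3,-1.7,0],"twist":0},{"offset":[-7.5,-1.2,0],"twist":0},{"offset":[-8.7,-0.5,0],"twist":0},{"offset":[-9.6,0.5,0],"twist":0},{"offset":[-10.4,1.6,0],"twist":0},{"offset":[-10.9,2.9,0],"twist":0}]' | grep -E 'time|pos|wrist_f'
python3 -c "
from h import *
look(['side','top'])
for e in(-165,75,-45):print(e,table(e,e-12*np.arange(1,11)))"
```

```text
time_s: 22.1
position: [0.5839, 0.0271, 0.134]
wrist_force: [-3.5, 4.4, 8.1]
time_s: 23.35
position: [0.4754, 0.0556, 0.1341]
wrist_force: [0.9, -0.9, 5.5]
[('side', 23.35, 9, np.float64(251.6), np.float64(0.124))] t 23.45 pos [0.4752 0.0565 0.1341] F [-1.7  0.   7.8]
-165 -0.2,1.3 -0.1,2.7 0.2,4.0 0.8,5.2 1.7,6.3 2.7,7.1 3.9,7.8 5.3,8.1 6.6,8.2 8.0,8.0
75 1.3,-0.5 2.4,-1.2 3.4,-2.2 4.1,-3.3 4.6,-4.6 4.8,-5.9 4.7,-7.3 4.4,-8.6 3.8,-9.8 2.9,-10.9
-45 -1.1,-0.9 -2.3,-1.5 -3.6,-1.8 -4.9,-1.9 -6.3,-1.7 -7.5,-1.2 -8.7,-0.5 -9.6,0.5 -10.4,1.6 -10.9,2.9
```

```bash
python3 -m pendant '[{"offset":[-0.2,1.3,0],"twist":0},{"offset":[-0.1,2.7,0],"twist":0},{"offset":[0.2,4.0,0],"twist":0},{"offset":[0.8,5.2,0],"twist":0},{"offset":[1.7,6.3,0],"twist":0},{"offset":[2.7,7.1,0],"twist":0},{"offset":[3.9,7.8,0],"twist":0},{"offset":[5.3,8.1,0],"twist":0},{"offset":[6.6,8.2,0],"twist":0},{"offset":[8.0,8.0,0],"twist":0}]' | grep -E 'time|pos|wrist_f'
python3 -m pendant '[{"offset":[1.3,-0.5,0],"twist":0},{"offset":[2.4,-1.2,0],"twist":0},{"offset":[3.4,-2.2,0],"twist":0},{"offset":[4.1,-3.3,0],"twist":0},{"offset":[4.6,-4.6,0],"twist":0},{"offset":[4.8,-5.9,0],"twist":0}]' | grep -E 'time|pos|wrist_f'
python3 -c "
from h import *
look(['side','top'])
e=75-72;print(e,table(e,e-12*np.arange(1,11)))"
```

```text
time_s: 24.7
position: [0.5557, 0.136, 0.1341]
wrist_force: [-1.2, -1.5, 8.5]
time_s: 25.45
position: [0.6031, 0.0764, 0.1341]
wrist_force: [-3.8, 1.1, 8.2]
[('side', 25.45, 49, np.float64(307.1), np.float64(0.115)), ('top', 25.5, 35, np.float64(307.5), np.float64(0.113))] t 25.55 pos [0.603  0.0755 0.1341] F [-2.2 -0.3  7.5]
3 -0.1,-1.4 -0.4,-2.7 -1.0,-3.9 -1.9,-4.9 -3.0,-5.8 -4.2,-6.4 -5.5,-6.8 -6.8,-6.8 -8.2,-6.6 -9.4,-6.1
```

```bash
python3 -m pendant '[{"offset":[-0.1,-1.4,0],"twist":0},{"offset":[-0.4,-2.7,0],"twist":0},{"offset":[-1.0,-3.9,0],"twist":0},{"offset":[-1.9,-4.9,0],"twist":0},{"offset":[-3.0,-5.8,0],"twist":0},{"offset":[-4.2,-6.4,0],"twist":0},{"offset":[-5.5,-6.8,0],"twist":0},{"offset":[-6.8,-6.8,0],"twist":0},{"offset":[-8.2,-6.6,0],"twist":0},{"offset":[-8.8,-6.3,0],"twist":0}]' | grep -E 'time|pos|wrist_f'
python3 -m pendant '[{"offset":[0,0,0],"twist":0},{"offset":[0,0,0],"twist":0}]' | grep -E 'time|pos|wrist_f'
python3 - <<'E'
from h import *
from plant import bot
look(['side','top'])
look(['side','top'])
f=[]
for n in("side","top"):
    c=bot.capture(n);np.savez(f"{n}9.npz",**c);x0,y0=(190,190) if n=="side" else (180,150)
    f.append(cv2.resize(c["frame"][y0:y0+100,x0:x0+80],None,fx=5,fy=5,interpolation=cv2.INTER_CUBIC))
cv2.imwrite("pics/near.png",np.hstack(f))
E
```

```text
time_s: 26.8
position: [0.515, 0.0127, 0.1341]
wrist_force: [-0.9, -5.6, 7.6]
time_s: 27.05
position: [0.5153, 0.0126, 0.1341]
wrist_force: [-1.5, -4.2, 7.2]
[('side', 27.05, 46, np.float64(336.3), np.float64(0.114)), ('top', 27.1, 40, np.float64(335.7), np.float64(0.112))] t 27.15 pos [0.5154 0.0126 0.1341] F [-1.  -3.8  6.4]
[('side', 27.15, 45, np.float64(336.2), np.float64(0.114)), ('top', 27.2, 41, np.float64(335.7), np.float64(0.112))] t 27.25 pos [0.5154 0.0126 0.1341] F [-1.2 -3.5  8.2]
```

View pics/near.png

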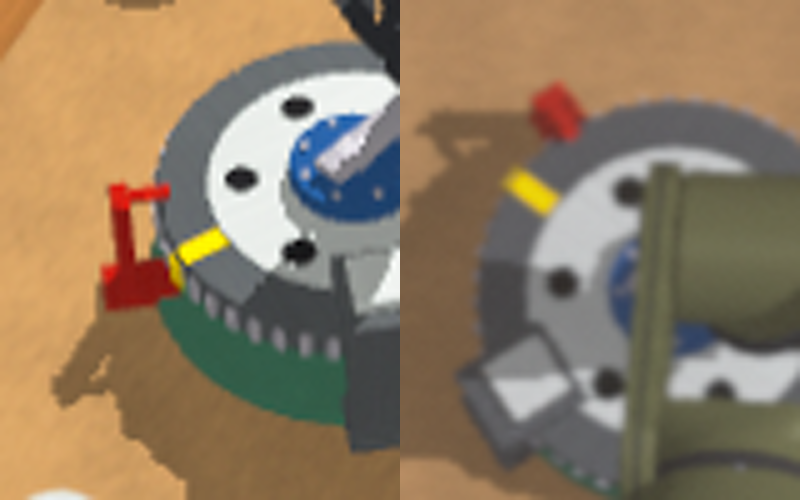

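The picture shows the wheel stopped, with the mark (side crop (203,246), top crop (530,192)) about 24° short of the pointer tip at side (168,192) and top (578,133). I'll measure the pointer angle more precisely and plan the nudge.

```bash
python3 - <<'E'
from sim import *
for fn in("side0","top0","side9","top9"):
    n=fn[:-1];c=dict(np.load(fn+".npz"))
    s,ce,m=blobs(c,(0,130,60),(7,255,255),BOX[n],1)[0]
    Pz=np.array([plane(c,(x,y),.093)[:2] for y,x in np.argwhere(m)])-AX
    r=np.hypot(*Pz.T);a=np.degrees(np.arctan2(Pz[:,1],Pz[:,0]))
    for lo,hi in((.112,.122),(.122,.132),(.132,.142)):
        k=(r>lo)&(r<hi)
        if k.any():print(fn,lo,k.sum(),a[k].mean().round(1),a[k].min().round(1),a[k].max().round(1))
f,J,_=np.load("fj.npy")
for b in ([3,6,9,12,12,12,12,12,9,4],[4,8,12,12,12,12,12,12,12,12,12,8,4],[4,8,12,12,12,12,12,12,12,12,8,4]):
    print(len(b),sum(b),sim(R(*b)+[(.6,0)],f,J,0)[-1])
E
```

```text
side0 0.112 3 30.8 28.8 32.8
side0 0.122 9 30.3 28.2 32.5
side0 0.132 9 36.6 28.1 60.8
top0 0.112 3 31.8 30.0 33.4
top0 0.122 21 32.5 25.9 39.1
top0 0.132 29 32.4 26.5 38.4
side9 0.112 3 30.8 28.8 32.8
side9 0.122 9 30.3 28.2 32.5
side9 0.132 8 33.5 28.1 56.6
top9 0.112 3 31.8 30.0 33.4
top9 0.122 22 32.0 25.9 39.1
top9 0.132 29 32.4 26.5 38.4
10 91 [1.85      8.9048659 0.       ]
13 132 [ 2.225   19.14773  0.     ]
12 120 [ 2.1        16.31006206  0.        ]
```

```bash
sed -i 's/^PSI=.*/PSI=31./' h.py; python3 - <<'E'
from h import *
b=np.cumsum([4,8,12,12,12,12,12,12,12,12,12,8,4]);s=-111.2
print(table((.5159,.0132),s-b[:10]));print(table(s-b[9],s-b[10:]),s-b[-1])
for fn,p in(("top0",(205.4,226.8)),("side0",(267.4,246))):
    c=dict(np.load(fn+".npz"));q=plane(c,p,.113)[:2]-AX;print("shoe",fn,np.hypot(*q),np.degrees(np.arctan2(q[1],q[0]))-90)
print(tri(dict(np.load("top0.npz")),(205.4,226.8),dict(np.load("side0.npz")),(267.4,246)))
E
```

```text
-0.5,0.1 -1.2,0.5 -2.3,1.4 -3.2,2.4 -3.8,3.7 -4.1,5.0 -4.2,6.3 -4.0,7.7 -3.5,8.9 -2.7,10.1
1.0,1.0 1.7,1.5 2.1,1.7 -243.2
shoe top0 0.10802785562886844 33.89776661791434
shoe side0 0.1119588912361958 31.400694590139935
(array([0.48090873, 0.16346202, 0.10701577]), np.float64(0.0030939644168458532))
```

```bash
python3 -m pendant '[{"offset":[-0.5,0.1,0],"twist":0},{"offset":[-1.2,0.5,0],"twist":0},{"offset":[-2.3,1.4,0],"twist":0},{"offset":[-3.2,2.4,0],"twist":0},{"offset":[-3.8,3.7,0],"twist":0},{"offset":[-4.1,5.0,0],"twist":0},{"offset":[-4.2,6.3,0],"twist":0},{"offset":[-4.0,7.7,0],"twist":0},{"offset":[-3.5,8.9,0],"twist":0},{"offset":[-2.7,10.1,0],"twist":0}]' | grep -E 'time|pos|wrist_f'
python3 -m pendant '[{"offset":[1.0,1.0,0],"twist":0},{"offset":[1.7,1.5,0],"twist":0},{"offset":[2.1,1.7,0],"twist":0},{"offset":[2.1,1.7,0],"twist":0},{"offset":[2.1,1.7,0],"twist":0},{"offset":[2.1,1.7,0],"twist":0},{"offset":[2.1,1.7,0],"twist":0}]' | grep -E 'time|pos|wrist_f'
python3 - <<'E'
from h import *
from plant import bot
look(['side','top'])
f=[]
for n in("side","top"):
    c=bot.capture(n);np.savez(f"{n}10.npz",**c);x0,y0=(190,190) if n=="side" else (180,150)
    f.append(cv2.resize(c["frame"][y0:y0+100,x0:x0+80],None,fx=5,fy=5,interpolation=cv2.INTER_CUBIC))
cv2.imwrite("pics/near2.png",np.hstack(f))
E
```

```text
time_s: 28.6
position: [0.4881, 0.1151, 0.1341]
wrist_force: [-0.8, -0.9, 7.1]
time_s: 29.48
position: [0.5095, 0.1318, 0.1341]
wrist_force: [-0.5, 0.7, 6.5]
[('side', 29.475, 32, np.float64(0.3), np.float64(0.11)), ('top', 29.525, 28, np.float64(0.3), np.float64(0.108))] t 29.575 pos [0.5095 0.1319 0.1341] F [-0.4  1.6  6.8]
```

View pics/near2.png

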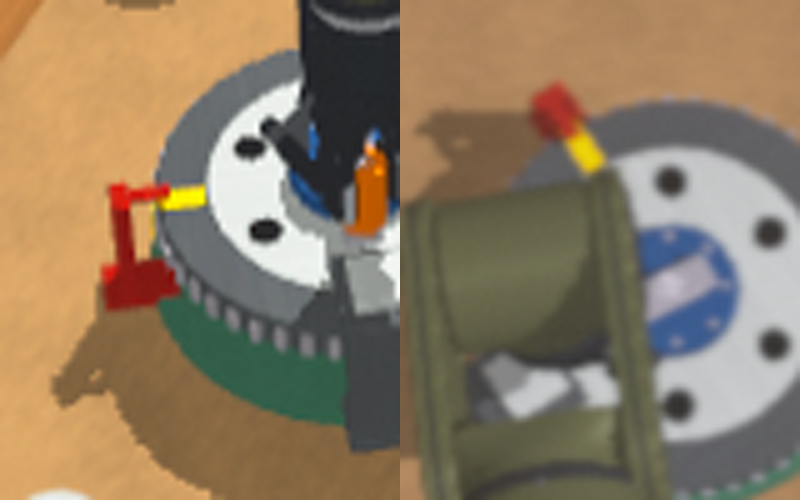

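The mark now sits centred under the red blade in both views (side crop (183,198) below the tip at (168,192), top (585,152) in line with the blade), and the reading is +0.3°. I'll release.

```bash
python3 -m pendant '[{"offset":[0,0,0],"twist":0},{"offset":[0,0,0],"twist":0},{"offset":[0,0,0],"twist":0},{"offset":[0,0,0],"twist":0},{"offset":[0,0,0],"twist":0},{"offset":[0,0,0],"twist":0}]' 1
python3 -m pendant '[{"offset":[0,0,1],"twist":0},{"offset":[0,0,3],"twist":0},{"offset":[0,0,6],"twist":0},{"offset":[0,0,9],"twist":0},{"offset":[0,0,12],"twist":0},{"offset":[0,0,15],"twist":0},{"offset":[0,0,15],"twist":0},{"offset":[0,0,15],"twist":0}]'
python3 - <<'E'
from h import *
from plant import bot
look(['side','top'])
f=[]
for n in("side","top"):
    c=bot.capture(n);x0,y0=(180,170) if n=="side" else (170,140)
    f.append(cv2.resize(c["frame"][y0:y0+130,x0:x0+130],None,fx=3,fy=3,interpolation=cv2.INTER_CUBIC))
cv2.imwrite("pics/end.png",np.hstack(f));look(['side'])
E
```

```text
time_s: 30.42
position: [0.5105, 0.1313, 0.1333]
orientation: [-3.142, -0.0, 2.561]
wrist_force: [0.4, 0.6, 0.8]
grip_width: 0.0854
grip_force: 0.0
time_s: 31.42
position: [0.5102, 0.1313, 0.2833]
orientation: [3.142, 0.0, 2.561]
wrist_force: [0.4, 0.2, -0.2]
grip_width: 0.0853
grip_force: 0.0
[('side', 31.425, 32, np.float64(0.3), np.float64(0.11))] t 31.525 pos [0.5098 0.1312 0.2819] F [ 0.9  0.7 -0.6]
[('side', 31.625, 32, np.float64(0.3), np.float64(0.11))] t 31.675 pos [0.5099 0.1313 0.282 ] F [-0.2 -0.1 -0.2]
```

View pics/end.png

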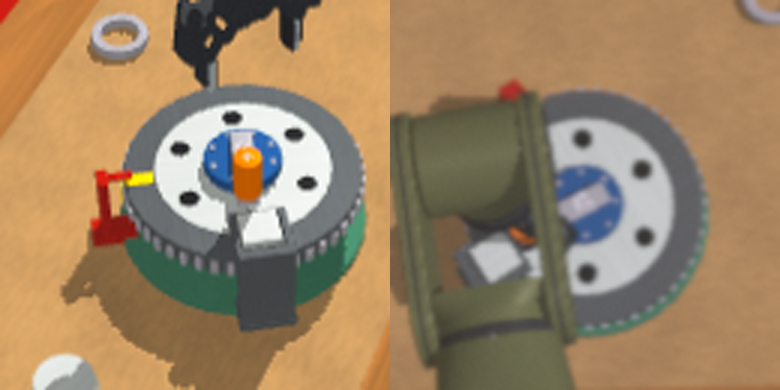

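The gripper is clear above, the handle is free, the mark at (140,179) is still under the pointer tip, and the shoe is in its cage. The wheel is at rest, reading 0.3° in both looks.

```bash
python3 -c "
from plant import bot
print(bot.sign_off())"
```

```text
the job is handed in; nothing more can be done
None
```

The flywheel ran at about 14.5 turns a minute for roughly 8 s by camera timing, then stopped with the yellow mark within about 1° of the red pointer; I released the handle with everything at rest and handed the job in at about 32 s.

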